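# Load, set and lock a swivel fixture for bevelling brass drifts

### The job

Set the swivel fixture up for bevelling the brass drifts: it is still locked at the last angle, so press the catch's tail to let the lock lever up, put the wash brush left on it into the tool tray, lay every brass drift from the bench in a V-groove of its own, midway across the two rails with the thin tip on the graduated side, and turn the table until the scale reads 30 degrees at the red index line. Only when the drifts are in and the scale is set, press the lock lever down until its catch holds it, without disturbing the wash bottle and the grease tin.

Things in the scene. Friction and masses are not known exactly. Their poses are not given: they have to be found in the camera images.
- table (a joint): Swivel table: aluminium disc 260 mm across, top 40 mm above the bench, stiff to turn (0.3 N m), stays put. Value (rad) = scale reading; grows counter-clockwise from above; stops -0.8, 1.0. Rim scale, no numerals: lines every 5 degrees, longer every 10, boldest at -30, 0 (red), 30, 60; one dot inside -30 and 30, two inside 60. From 0 to 30 to 60 the marks run clockwise.
- nest (a point): Table axis, at the height of a seated drift's axis (63 mm above the bench, 1 mm over the rails' flat lands). x runs along the grooves, -x to the 0 line; z up. Four 90-degree grooves at y = -63, -21, 21, 63 mm, 20 mm wide, 10 deep, in two dark rails 12 mm thick, 168 long, across x = -40 and 40 mm. Between the rails it is free down to the disc, 23 mm below.
- turn_knob (a point): Black upright knob to turn the table by, 112 mm from its axis on the +y side of point nest, 25 mm in diameter at the grip; this point is mid-grip, 76 mm above the bench, 14 mm below the knob's top. Take it from above and lead it round the table's axis.
- mark_30 (a point): Outer end of the 30 line of the scale, on the table's top face, 129 mm from the axis.
- index_line (a point): Red index line on the brass cap of the index block, fixed on the base at the disc's rim, 133 mm from the axis, on the robot's side. The scale is read here.
- fixture: Green cast base of the swivel fixture, bolted down: plate 300 x 335 mm (y from -180 to 155 mm), 18 mm high. Origin: on the table's axis at bench level; -x points to the index line; the lock lever runs along the -y side, hinged at its far end.
- lock_lever (a joint): Lock lever: steel bar with a red ball, whose rubber pad brakes the table. Value (rad): 0 sprung up, grows pressed down, bottom stop 0.31. Near 0.265 a sprung catch beside the bar snaps over it; let go, it then stays near 0.247 (0.235 or more is latched), else it springs up. Pressing takes up to 20 N at the ball. Latched at the start, at the last job's angle.
- lever_knob (a point): Top of the red ball (29 mm across) at the lever's free end, press here. In body fixture's axes the hinge is at x 95, y -142, z 46 mm and the ball's centre 222 mm from it towards -x. This point is about 115 mm above the bench when up, 60 mm latched, 47 mm at the bottom stop; on the way down it moves about 10 mm towards the robot.
- catch_tail (a point): Middle of the ribbed grip on top of the tail of the lever's catch, a dark tail 20 mm wide standing out 50 mm beyond the lever bar, away from the table, 70 mm above the bench. Pressed straight down here by 9 to 14 mm (about 10 N) it tips the catch off the bar and the lever springs up; the tail springs back.
- brush: Flat wash brush, red handle, 166 mm long, 32 mm wide at the bristles, 22 mm wide at the middle, 12 mm thick. Origin: middle of its underside; its y axis runs along it, bristles to +y. At the start it lies flat across the two V rails.
- tray_in (a point): Centre of the inner floor (2.5 mm above the bench) of the shallow aluminium tool tray, 105 (x) x 200 (y) mm outside, walls 2.5 mm thick, 18 mm high, fixed.
- wash_bottle: White wash bottle with a red cap, 66 mm across, 170 mm high, loose. Bystander. Origin: underside.
- grease_tin: Tin of grease, 64 mm across, 62 mm high, loose. Bystander. Origin: underside.
- drift1: Brass drift: hexagonal bar, 14 mm across flats (16 mm over corners), 165 mm long, 0.18 kg, with a thinner round tip (11 mm in diameter, the last 25 mm). May be absent. Its -y axis points along it to the tip; origin at mid-length, on one of its flats, 7 mm off its axis.
- drift1_tip (a point): End of the thin tip of drift1, on its axis, 82 mm from the middle of the bar.
- drift2: Brass drift: hexagonal bar, 14 mm across flats (16 mm over corners), 165 mm long, 0.18 kg, with a thinner round tip (11 mm in diameter, the last 25 mm). May be absent. Its -y axis points along it to the tip; origin at mid-length, on one of its flats, 7 mm off its axis.
- drift2_tip (a point): End of the thin tip of drift2, on its axis, 82 mm from the middle of the bar.
- drift3: Brass drift: hexagonal bar, 14 mm across flats (16 mm over corners), 165 mm long, 0.18 kg, with a thinner round tip (11 mm in diameter, the last 25 mm). May be absent. Its -y axis points along it to the tip; origin at mid-length, on one of its flats, 7 mm off its axis.
- drift3_tip (a point): End of the thin tip of drift3, on its axis, 82 mm from the middle of the bar.
- drift4: Brass drift: hexagonal bar, 14 mm across flats (16 mm over corners), 165 mm long, 0.18 kg, with a thinner round tip (11 mm in diameter, the last 25 mm). May be absent. Its -y axis points along it to the tip; origin at mid-length, on one of its flats, 7 mm off its axis.
- drift4_tip (a point): End of the thin tip of drift4, on its axis, 82 mm from the middle of the bar.

How it is judged:
By the outcome, as a careful person would: the job done as asked, in the order asked, and still so for the second after the job is handed in, with the robot touching nothing.
Of drift1, drift2, drift3, drift4 only 2 to 4 are there at a start; the rules pass over those that are not, and their reading is None.
At some moment in a run one of drift1, drift2, drift3, drift4, brush may be knocked a few centimetres aside while the robot is not near it.
Once in a run the grip may slacken for a moment while it holds something.
It also fails if it takes over 210 s, if anything falls off the work surface, if the arm or the gripper's body presses on something with over 40 N, if the wrist force passes 120 N, or if a joint passes its speed limit or range.

### The arm

A 6-joint arm with a two-finger parallel gripper is mounted at the origin on a cart in front of the work surface, level with it; the furniture and walls round the work are solid. World frame = base frame: x ahead of the robot, y to its left, z up, the work surface at z = 0. Lengths are in mm, angles in rad, forces in N, time in s.
With the tool pointing down it reaches from about 400 to 825 mm from the base axis. Payload 7 kg.
Tool frame: the origin (TCP) lies at the very end of the fingers, on their centre line; the grasp point (between the pads) lies 19 mm behind it; z points along the fingers, y is the direction in which the jaws open and shut (so a half turn about z gives the same grasp; the last joint's range is limited). The gripper opens to 88 mm and grips with 3 to 60 N. Pads are 19 mm wide; open, the fingers measure 130 mm over their backs; the gripper's body (78 mm by 193 mm) begins 47 mm behind the grasp point.
Start: joints at [1.569, 0.359, 0.012, 0, -1.224, -0.288], TCP at [192.898, 646.827, 226.561] pointing down, gripper open.
Joint ranges: [-3.07, 3.07], [-1.43, 2.12], [-1.02, 1.25], [-3.03, 1.67], [-3.05, -0], [-3.03, 3.03]. Speed limits (rad/s): [2.39, 2.39, 3.01, 3.14, 3.14, 3.14].

### API

Orientations are given as a unit quaternion [x, y, z, w].
In Python, from plant import bot gives the robot as it stands. Calls block until the motion is done:
- bot.move_ptp(position, orientation): joint-space move of the TCP to a pose.
- bot.line_to(position, velocity=150, ori=None): straight line of the TCP; ori=None keeps the orientation; velocity is the mean speed in mm/s.
- bot.move_joints(angles): joint-space move.
- bot.move_gripper(opening, force=None): finger opening in mm; force is the grip in N (None keeps the last); returns when the fingers have stopped.
- bot.pause(seconds).
- bot.solve_ik(position, orientation): joint angles nearest the present ones, or None.
- bot.read_state(): the state.
- bot.camera(name): name is "scene" or "top" or "wrist"; returns the picture (480x640x3 uint8, red, green, blue); there is no depth.
- bot.get_calibration(name): a dict with "fx", "fy", "cx", "cy" (pixels), "view" (4x4, takes a point from world to camera coordinates); the wrist camera has in their place "T_tool_cam" (4x4, takes a point from camera to tool coordinates, whose origin is the TCP and whose axes are the flange's). Camera axes: x right, y up, looking along -z (the intrinsics and any distortion apply to the point x, -y, -z); pixel columns grow to the right and rows downward; lengths in mm; the calibration is good to about 2 mm. The wrist camera is an equidistant fisheye: a pixel r from the principal point sees the ray r / f radians off the axis. A picture is of the moment at which its call begins: read the wrist's pose just before it. get_calibration takes no time and is no camera call.
A pose or a line that the arm cannot do raises bot.Unreachable and nothing moves.
- bot.close_job(): hands the job in, once; it reports no verdict.
The state is a dict: "t": time; "joint_pos": joint angles; "qvel": joint speeds; "tau": joint torques, N m; "tcp_pos": TCP position; "eef_rot": TCP orientation; "contact_force": force on the tool from outside, world axes, zero at the start; "moment": the same for the moment, N m; "width": finger opening in mm.
Only numpy, scipy, OpenCV 4.12 (cv2) and the standard library are available. Lean on these libraries where they do the work, as an engineer would, in place of code of your own. Each camera call takes 0.05 s, during which the arm holds its last target. There are 200 camera calls.

## Working session

There is one attempt and no reset: what is moved stays moved. The work goes in short steps, each a Python script; the robot and the scene stay as the last script left them, time stands still between calls to the robot, and variables do not carry over. Pictures are saved under pics/ and viewed, about 12 in all and at most 16, crops included, and the job is handed in when it is done.

```bash
ls; mkdir -p pics
python3 - <<'E'
from plant import bot
import cv2, numpy as np
np.set_printoptions(precision=4,suppress=True)
for n in ["scene","top","wrist"]:
    im=bot.camera(n); cv2.imwrite(f"pics/{n}0.png",im[:,:,::-1])
    print(n,bot.get_calibration(n))
s=bot.read_state(); print(s)
E
```

```text
pics
scene {'fx': 503.55780072168153, 'fy': 503.55780072168153, 'cx': 312.24698600806863, 'cy': 242.4682613493344, 'view': array([[    0.898 ,    -0.44  ,     0.0079,  -495.2549],
       [    0.2149,     0.4541,     0.8646,  -191.0327],
       [   -0.384 ,    -0.7747,     0.5023, -1503.8289],
       [    0.    ,     0.    ,     0.    ,     1.    ]])}
top {'fx': 451.1616021129773, 'fy': 451.1616021129773, 'cx': 315.5842524264545, 'cy': 241.41967232626448, 'view': array([[    0.0048,    -0.9997,     0.0238,   -34.5742],
       [    0.9872,     0.0085,     0.1595,  -569.5479],
       [   -0.1596,     0.0228,     0.9869, -1194.6573],
       [    0.    ,     0.    ,     0.    ,     1.    ]])}
wrist {'fx': 371.64829954431775, 'fy': 371.64829954431775, 'cx': 322.7324976142995, 'cy': 243.47194746647548, 'T_tool_cam': array([[   0.0009,    0.9579,    0.287 ,   77.5732],
       [   1.    ,   -0.0007,   -0.001 ,    0.415 ],
       [  -0.0008,    0.287 ,   -0.9579, -158.0629],
       [   0.    ,    0.    ,    0.    ,    1.    ]])}
{'t': 0.15, 'joint_pos': array([ 1.5691,  0.3592,  0.0113, -0.0002, -1.2241, -0.2881]), 'qvel': array([ 0.0009, -0.0033,  0.0026,  0.0011,  0.0002, -0.0003]), 'tau': array([ -0.0013, -58.3275,  29.3292,   7.0013,   0.0088,  -0.0001]), 'tcp_pos': array([192.8271, 646.4745, 225.826 ]), 'eef_rot': array([ 0.9895, -0.1444, -0.    ,  0.0007]), 'contact_force': array([-0.3109,  0.5417,  0.1092]), 'moment': array([ 0.0452, -0.0415,  0.0076]), 'width': 87.27667964892208}
```

View pics/top0.png

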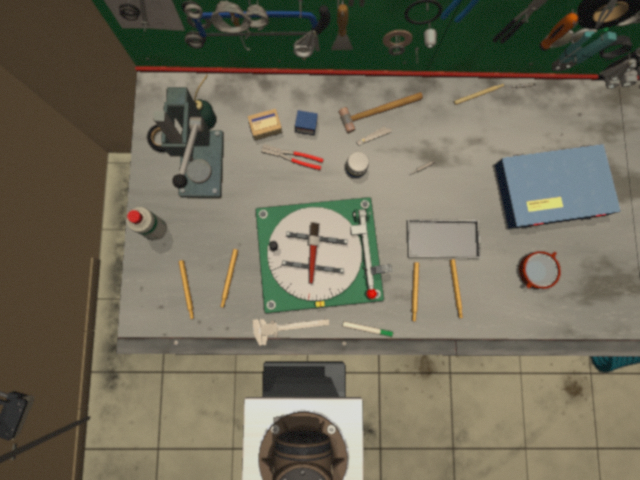

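View pics/scene0.png

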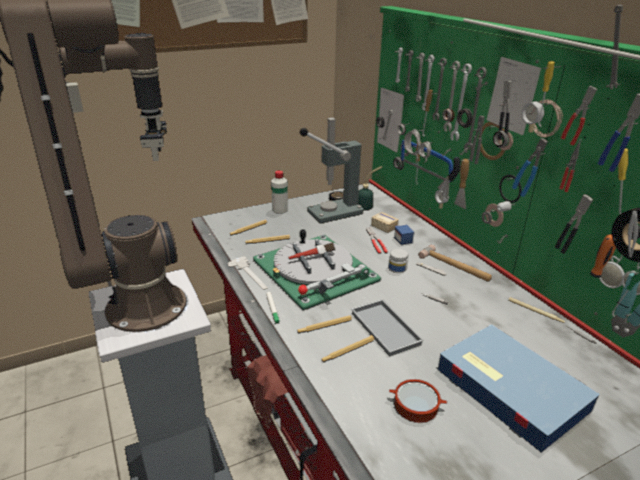

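```bash
cat > h.py <<'E'
from plant import bot
import cv2, numpy as np
from scipy.spatial.transform import Rotation as R
np.set_printoptions(precision=3,suppress=True)
def q(yaw): return [np.cos(yaw/2),np.sin(yaw/2),0,0]
def snap(name,fn=None):
    """picture (RGB) and its camera pose: (img, cal, T_world_cam)"""
    c=bot.get_calibration(name)
    if name=='wrist':
        s=bot.read_state(); T=np.eye(4); T[:3,:3]=R.from_quat(s['eef_rot']).as_matrix(); T[:3,3]=s['tcp_pos']
        T=T@c['T_tool_cam']
    else: T=np.linalg.inv(c['view'])
    im=bot.camera(name)
    if fn: cv2.imwrite('pics/'+fn,im[:,:,::-1])
    return im,c,T
def rays(c,T,uv):
    uv=np.atleast_2d(uv).astype(float); p=(uv-[c['cx'],c['cy']])/[c['fx'],c['fy']]
    if 'T_tool_cam' in c:
        r=np.linalg.norm(p,axis=1,keepdims=True); s=np.sinc(r/np.pi)
        d=np.c_[p[:,:1]*s,-p[:,1:]*s,-np.cos(r)]
    else: d=np.c_[p[:,0],-p[:,1],-np.ones(len(p))]
    return d@T[:3,:3].T
def onz(c,T,uv,z):
    d=rays(c,T,uv); o=T[:3,3]; return (o+d*((z-o[2])/d[:,2:]))[:,:2]
def proj(c,T,P):
    P=np.atleast_2d(P); X=(P-T[:3,3])@T[:3,:3]; a=np.c_[X[:,0],-X[:,1]]
    if 'T_tool_cam' in c:
        n=np.linalg.norm(a,axis=1,keepdims=True); th=np.arctan2(n,-X[:,2:]); a=a/n*th
    else: a=a/-X[:,2:]
    return a*[c['fx'],c['fy']]+[c['cx'],c['cy']]
def ortho(im,c,T,x0,x1,y0,y1,z,res):
    """top-down picture of plane z: up = +x, left = +y; res px per mm; pixel -> x=x1-v/res, y=y1-u/res"""
    w,h=int((y1-y0)*res),int((x1-x0)*res); u,v=np.meshgrid(np.arange(w),np.arange(h))
    m=proj(c,T,np.c_[x1-v.ravel()/res,y1-u.ravel()/res,np.full(u.size,z)]).astype(np.float32).reshape(h,w,2)
    return cv2.remap(im,m[...,0],m[...,1],cv2.INTER_LINEAR)
E
python3 - <<'E'
from h import *
im,c,T=snap('top')
for n,uv,z in [('axis',(315,253),40),('idx',(320,304),45),('ball',(372,294),60),('tail',(383,270),70),('knob',(275,246),90),('brush',(313,252),74),
 ('trayA',(407,220),18),('trayB',(480,258),18),('bottle',(143,222),100),('tin',(357,164),62)]: print(n,onz(c,T,uv,z))
hsv=cv2.cvtColor(im,cv2.COLOR_RGB2HSV)
m=cv2.inRange(hsv,(10,110,90),(28,255,255)); m[:200]=0; m[345:]=0
n,l,st,ce=cv2.connectedComponentsWithStats(m)
for i in range(1,n):
    if st[i,4]>40:
        P=onz(c,T,np.argwhere(l==i)[:,::-1],10); ct=P.mean(0); u,s,v=np.linalg.svd(P-ct,full_matrices=False); t=(P-ct)@v[0]
        print(ct,np.degrees(np.arctan2(v[0,1],v[0,0])),np.ptp(t),st[i,4])
E
```

```text
axis [[538.456 -29.458]]
idx [[399.337 -43.505]]
ball [[ 426.256 -182.178]]
tail [[ 489.906 -211.231]]
knob [[549.49   77.416]]
brush [[536.507 -23.345]]
trayA [[ 638.378 -291.651]]
trayB [[ 530.925 -495.653]]
bottle [[608.755 423.559]]
tin [[ 787.651 -145.286]]
[ 692.33  -675.896] 105.17699144595527 63.93981537526733 110
[475.576 209.355] 168.66880276841655 162.83108157789826 303
[ 449.049 -426.436] -174.10422639938784 163.04415969862444 300
[442.48  326.392] -166.42208741096525 164.66731038684026 306
[ 440.142 -310.058] 175.70359257020624 162.3127822308917 303
[401.793 -43.285] -89.5575594678128 19.452822623141877 46
```

Run:
```python
from h import *
for y in [0,np.pi/2,-np.pi/2,np.pi]:
  print(y,[None if (j:=bot.solve_ik(p,q(y))) is None else np.round(j,2) for p in [(530,-30,200),(450,-370,250),(460,260,250)]])
bot.move_ptp([460,265,260],q(0)); im,c,T=snap('wrist','wl.png'); cv2.imwrite('pics/ol.png',ortho(im,c,T,330,630,120,420,7,1.5)[:,:,::-1]); np.savez('wl.npz',im=im,T=T)
bot.move_ptp([545,-40,240],q(0)); im,c,T=snap('wrist','wf.png'); np.savez('wf.npz',im=im,T=T)
a=ortho(im,c,T,370,710,-260,140,40,2); cv2.imwrite('pics/of.png',a[:,:,::-1])
bot.move_ptp([480,-370,260],q(0)); im,c,T=snap('wrist','wr.png'); np.savez('wr.npz',im=im,T=T)
b=ortho(im,c,T,330,680,-520,-260,7,1.5); cv2.imwrite('pics/or.png',b[:,:,::-1])
l=cv2.imread('pics/ol.png'); r=cv2.imread('pics/or.png'); h=max(len(l),len(r)); 
f=lambda i:cv2.copyMakeBorder(i,0,h-len(i),0,4,cv2.BORDER_CONSTANT)
cv2.imwrite('pics/lr.png',np.hstack([f(l)[:,:400],f(r)])); print(l.shape,r.shape,bot.read_state()['t'],a.shape)
```

```text
0 [array([ 0.31,  0.14, -0.34,  0.  , -1.09,  1.26]), array([-0.35,  0.19, -0.16,  0.  , -1.22,  1.92]), array([ 0.89,  0.1 , -0.27,  0.  , -1.2 ,  0.68])]
1.5707963267948966 [array([ 0.31,  0.14, -0.34,  0.  , -1.09,  2.83]), array([-0.35,  0.19, -0.16,  0.  , -1.22, -2.79]), array([ 0.89,  0.1 , -0.27,  0.  , -1.2 ,  2.26])]
-1.5707963267948966 [array([ 0.31,  0.14, -0.34,  0.  , -1.09, -0.31]), array([-0.35,  0.19, -0.16,  0.  , -1.22,  0.35]), array([ 0.89,  0.1 , -0.27,  0.  , -1.2 , -0.89])]
3.141592653589793 [array([ 0.31,  0.14, -0.34,  0.  , -1.09, -1.88]), array([-0.35,  0.19, -0.16,  0.  , -1.22, -1.22]), array([ 0.89,  0.1 , -0.27,  0.  , -1.2 , -2.46])]
(450, 450, 3) (525, 390, 3) 4.5417 (680, 800, 3)
```

View pics/of.png

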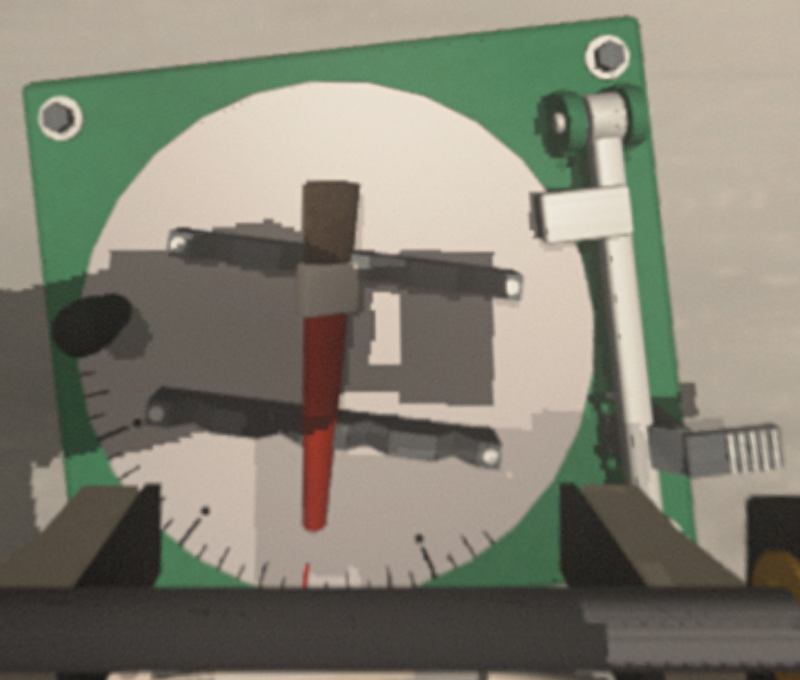

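View pics/lr.png

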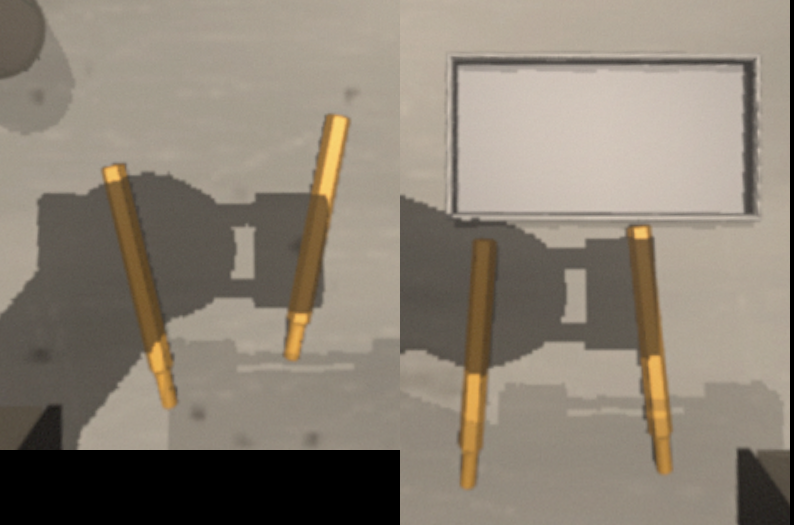

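```bash
cat >> h.py <<'E'
def drifts(im,c,T,z=7,smin=(8,95,60)):
    """brass bars seen on plane z: list of (centre, unit vector to tip, length), by colour mask"""
    m=cv2.inRange(cv2.cvtColor(im,cv2.COLOR_RGB2HSV),smin,(30,255,255)); out=[]
    m=cv2.morphologyEx(m,cv2.MORPH_CLOSE,np.ones((5,5)))
    n,l,st,_=cv2.connectedComponentsWithStats(m)
    for i in range(1,n):
        if st[i,4]<400: continue
        P=onz(c,T,np.argwhere(l==i)[:,::-1],z); ct=P.mean(0); v=np.linalg.svd(P-ct,full_matrices=False)[2][0]
        t=(P-ct)@v; w=(P-ct)@[-v[1],v[0]]; L=np.ptp(t)
        if not 120<L<200: continue
        wid=lambda s:np.ptp(w[s]) if s.sum() else 0
        lo,hi=wid(t<t.min()+15),wid(t>t.max()-15)
        body=abs(t-(t.max()+t.min())/2)<50; ctr=ct+v*(t.max()+t.min())/2+np.array([-v[1],v[0]])*np.median(w[body])
        out.append((ctr,v if hi<lo else -v,L,lo,hi))
    return out
E
python3 - <<'E'
from h import *
from scipy.optimize import least_squares
c=bot.get_calibration('wrist')
for f in ['wl','wr']:
    d=np.load(f+'.npz'); 
    for r in drifts(d['im'],c,d['T']): print(f,r[0],np.degrees(np.arctan2(r[1][1],r[1][0])),r[2:])
d=np.load('wf.npz'); im,T=d['im'],d['T']
def o2w(uv,z):
    uv=np.atleast_2d(uv); P=np.c_[710-uv[:,1]/2,140-uv[:,0]/2,np.full(len(uv),40)]; return onz(c,T,proj(c,T,P),z)
dots=o2w([(178,243),(513,285),(155,412),(490,455)],62); print('dots',dots,'ctr',dots.mean(0),np.linalg.norm(dots[0]-dots[1]),np.linalg.norm(dots[0]-dots[2]))
e=dots[0]-dots[1]+dots[2]-dots[3]; yt=np.degrees(np.arctan2(-e[0],e[1])); print('table yaw',yt)
a=ortho(im,c,T,370,710,-260,140,40,2); hs=cv2.cvtColor(a,cv2.COLOR_RGB2HSV); g=cv2.inRange(hs,(55,90,30),(85,255,255))
pts=[]
for th in np.radians(np.arange(0,360,2)):
    for r in range(200,290):
        u,v=int(336+r*np.cos(th)),int(342+r*np.sin(th))
        if v>=575 or not 0<=u<800: break
        if g[v,u]: pts.append((u,v)); break
W=o2w(pts,40); s=least_squares(lambda p:np.hypot(*(W-p[:2]).T)-p[2],[538,-28,130],loss='soft_l1'); print('disc',s.x,len(pts),np.median(abs(s.fun)))
b=o2w([(60,118),(608,55),(25,87),(635,17)],20); print('bolts',b); k=b[0]-b[1]; k2=b[2]-b[3]; print('fix yaw',np.degrees(np.arctan2(-k[0],k[1])),np.degrees(np.arctan2(-k2[0],k2[1])),np.linalg.norm(k2))
print('tail',o2w((755,450),70),'bristle',o2w([(331,183),(315,528)],72),'knob',o2w((92,325),85), '30 line', o2w((182,544),40), 'sides brush mid', o2w([(306,355),(345,355)],74))
dr=np.load('wr.npz'); P=lambda uv:onz(c,dr['T'],proj(c,dr['T'],np.array([[680-uv[1]/1.5,-260-(uv[0]-404)/1.5,7.]])),2.5 if 0 else 18)
print('tray',[P(x) for x in [(447,57),(757,55),(757,217),(452,217)]])
E
```

```text
wl [471.939 210.673] 168.80463097045072 (np.float64(166.64703597128556), np.float64(16.119138889013335), np.float64(10.882737962060002))
wl [439.117 325.672] -166.380273504119 (np.float64(166.61256022166884), np.float64(15.754214860619083), np.float64(10.664439035723575))
wr [ 446.953 -427.481] -173.88338799720577 (np.float64(167.05622635188462), np.float64(15.537944265405763), np.float64(10.784363234875146))
wr [ 437.455 -310.818] 175.8685245200484 (np.float64(167.39685846335016), np.float64(15.24366231048688), np.float64(10.131719870269514))
dots [[ 590.595   45.438]
 [ 570.885 -111.773]
 [ 511.285   56.232]
 [ 491.106 -100.979]] ctr [540.967 -27.77 ] 158.44196422219574 80.0406499451675
table yaw -7.230242639251595
disc [540.386 -27.687 131.229] 102 0.415732484652807
bolts [[ 652.586  118.351]
 [ 685.845 -170.95 ]
 [ 668.951  136.828]
 [ 705.906 -185.204]]
fix yaw 6.558132598844544 6.5462907832940385 324.14502377918234
tail [[ 496.526 -220.919]] bristle [[618.866 -26.755]
 [461.779 -19.469]] knob [[556.936  77.221]] 30 line [[438.  49.]] sides brush mid [[541.053 -15.52 ]
 [541.053 -33.168]]
tray [array([[ 639.752, -290.827]]), array([[ 641.049, -491.963]]), array([[ 535.94 , -491.963]]), array([[ 535.94 , -294.071]])]
```

```bash
cat >> h.py <<'E'
A=np.array([540.7,-27.7]); FY=np.radians(6.55); TY=np.radians(-7.23)
def loc(p,yaw,o=A): return np.asarray(o)+[p[0]*np.cos(yaw)-p[1]*np.sin(yaw),p[0]*np.sin(yaw)+p[1]*np.cos(yaw)]
E
python3 - <<'E'
from h import *
bot.move_gripper(0)
y=FY-np.pi/2; p=np.array([496.5,-220.9])
bot.move_ptp([*p,130],q(y)); bot.line_to([*p,76],100)
f0=bot.read_state()['contact_force'][2]; zc=None
for z in np.arange(74,56.5,-1):
    bot.line_to([*p,z],40); s=bot.read_state(); f=s['contact_force'][2]-f0
    print(round(z),s['tcp_pos'][2].round(1),f.round(1),end=' | ')
    if zc is None and abs(f)>1.5: zc=z+.5
    if zc and z<=zc-12 or abs(f)>35: break
bot.line_to([*p,135],150)
im,c,T=snap('wrist','w1.png'); print(bot.read_state()['t'])
im,c,T=snap('scene'); cv2.imwrite('pics/s1.png',cv2.resize(im[210:360,220:440],None,fx=3,fy=3)[:,:,::-1])
E
```

```text
74 74.4 -0.0 | 73 73.1 -0.4 | 72 71.9 -0.6 | 71 70.9 -0.7 | 70 70.3 3.5 | 69 69.8 7.7 | 68 69.1 10.4 | 67 68.5 12.3 | 66 67.8 14.7 | 65 67.1 15.0 | 64 66.5 17.3 | 63 65.7 19.2 | 62 65.0 21.1 | 61 64.2 21.8 | 60 63.5 24.6 | 59 62.7 24.9 | 58 61.4 18.5 | 13.1583
```

View pics/s1.png

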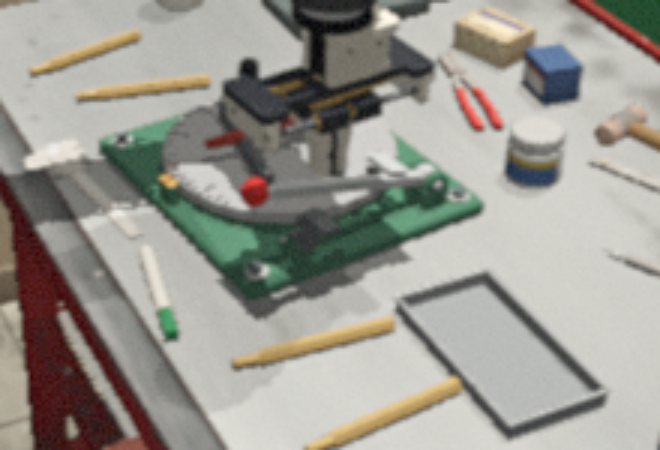

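```bash
cat >> h.py <<'E'
def red(im,c,T,z,roi):
    """centroid and direction of the red things within roi (x0,x1,y0,y1) on plane z"""
    h=cv2.cvtColor(im,cv2.COLOR_RGB2HSV); m=(cv2.inRange(h,(0,120,60),(8,255,255))|cv2.inRange(h,(172,120,60),(180,255,255)))
    P=onz(c,T,np.argwhere(m>0)[:,::-1],z); P=P[(P[:,0]>roi[0])&(P[:,0]<roi[1])&(P[:,1]>roi[2])&(P[:,1]<roi[3])]
    ct=P.mean(0); v=np.linalg.svd(P-ct,full_matrices=False)[2][0]; return ct,np.degrees(np.arctan(v[1]/v[0])),np.ptp((P-ct)@v),len(P)
E
python3 - <<'E'
from h import *
d=np.load('wf.npz'); c=bot.get_calibration('wrist'); roi=(440,640,-110,60)
print(red(d['im'],c,d['T'],72,roi))
bot.line_to([496.5,-220.9,240],250)
bot.move_ptp([545,-40,240],q(0)); bot.move_gripper(88)
im,c,T=snap('wrist','w2.png'); r=red(im,c,T,72,roi); print(r)
if abs(r[0]-red(d['im'],c,d['T'],72,roi)[0]).max()<1.5:
    p=[540.3,-23.1]; y=np.radians(-2.66)
    bot.move_gripper(50)
    bot.move_ptp([*p,110],q(y)); bot.line_to([*p,64],80); bot.move_gripper(10,25); w=bot.read_state()['width']; print('w',w)
    bot.line_to([*p,170],150); print(bot.read_state()['width'],bot.read_state()['t'])
    bot.move_ptp([588.5,-391.5,170],q(-np.pi/2)); print(bot.read_state()['width'])
    bot.line_to([588.5,-391.5,6],120); s=bot.read_state(); print(s['width'],s['tcp_pos'],s['contact_force'])
    bot.move_gripper(36); bot.line_to([588.5,-391.5,230],200)
    bot.move_gripper(88)
    bot.move_ptp([480,-370,260],q(0)); im,c,T=snap('wrist'); cv2.imwrite('pics/o3.png',ortho(im,c,T,330,680,-520,-260,7,1.5)[:,:,::-1])
    for r in drifts(im,c,T): print(r[0],np.degrees(np.arctan2(r[1][1],r[1][0])),r[2:])
    print(bot.read_state()['t'])
E
```

```text
(array([517.451, -21.877]), np.float64(-3.250032985618451), np.float64(118.6693971172689), 1497)
(array([517.312, -21.725]), np.float64(-3.5745246949901777), np.float64(118.79725976990504), 1506)
w 15.031526814796848
12.611966380032264 19.9667
13.08478868014103
13.67306385029733 [ 589.461 -391.154   14.321] [-15.368  18.872  54.705]
[ 447.082 -427.47 ] -173.83599657798737 (np.float64(166.50777483686494), np.float64(15.595433670247612), np.float64(11.055280301327132))
[ 437.771 -310.73 ] 175.99718156336885 (np.float64(166.38938947888232), np.float64(15.248369647529174), np.float64(8.88652848906964))
27.2417
```

View pics/o3.png

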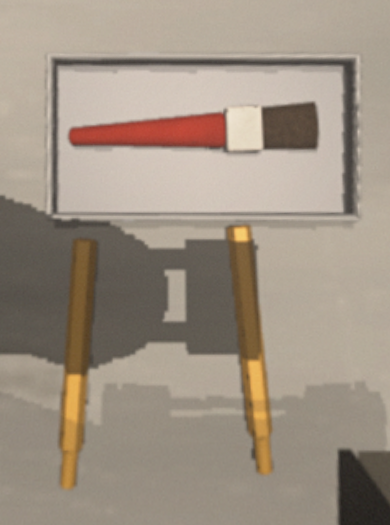

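```bash
cat >> h.py <<'E'
def find(view,near,tol=60):
    bot.move_ptp(view,q(0)); im,c,T=snap('wrist'); r=[r for r in drifts(im,c,T) if np.linalg.norm(r[0]-near)<tol]
    print('seen',[(x[0],np.degrees(np.arctan2(x[1][1],x[1][0])).round(1),round(x[2],1)) for x in r]); return min(r,key=lambda x:np.linalg.norm(x[0]-near))
def pick(r,off=0,zt=2):
    """grasp a drift lying on the bench, off mm from its middle towards the tip; returns the width after the lift"""
    ctr,v=r[0],r[1]; y=np.arctan2(-v[1],-v[0]); p=ctr+off*v
    bot.move_gripper(50); bot.move_ptp([*p,90],q(y)); bot.line_to([*p,zt],90); print('z',bot.read_state()['tcp_pos'])
    bot.move_gripper(4,40); w=bot.read_state()['width']; bot.line_to([*p,155],150); w2=bot.read_state()['width']; print('width',w,w2); return w2
def place(gy,off=0,zt=2,TYv=None,up=200):
    ty=TY if TYv is None else TYv; p=loc((-off,gy),ty)
    bot.move_ptp([*p,155],q(ty)); print('width over groove',bot.read_state()['width'])
    bot.line_to([*p,zt+56+6],120); f0=bot.read_state()['contact_force']; bot.line_to([*p,zt+56+.7],30); s=bot.read_state(); print('seat z',s['tcp_pos'],s['contact_force']-f0,s['width'])
    bot.move_gripper(20); bot.line_to([*p,up],120)
def check(z=63):
    bot.move_gripper(88); bot.move_ptp([545,-40,240],q(0)); im,c,T=snap('wrist')
    for x in drifts(im,c,T,z):
        d=x[0]-A; th=np.arctan2(-x[1][1],-x[1][0]); print('on table: ctr',[d@[np.cos(TY),np.sin(TY)],d@[-np.sin(TY),np.cos(TY)]],'yaw',np.degrees(th),x[2:])
    return im,c,T
E
python3 - <<'E'
from h import *
r=find([480,-370,260],np.array([437.6,-310.8]))
if pick(r,12)>8: place(-63,12)
im,c,T=check(); cv2.imwrite('pics/o4.png',ortho(im,c,T,400,680,-240,120,63,2)[:,:,::-1]); print(bot.read_state()['t'])
E
```

```text
seen [(array([ 437.705, -310.729]), np.float64(176.0), np.float64(166.5))]
z [ 426.185 -310.064    2.512]
width 14.21918661683813 13.996404913050124
width over groove 13.699007799045358
seat z [520.926 -88.603  58.844] [ 0.261 -0.774 -0.307] 13.80248869912219
on table: ctr [np.float64(-0.22670463101003335), np.float64(-62.56067406529687)] yaw -7.348186905775829 (np.float64(166.2370303305089), np.float64(15.915536207865994), np.float64(10.204446995256093))
37.65
```

View pics/o4.png

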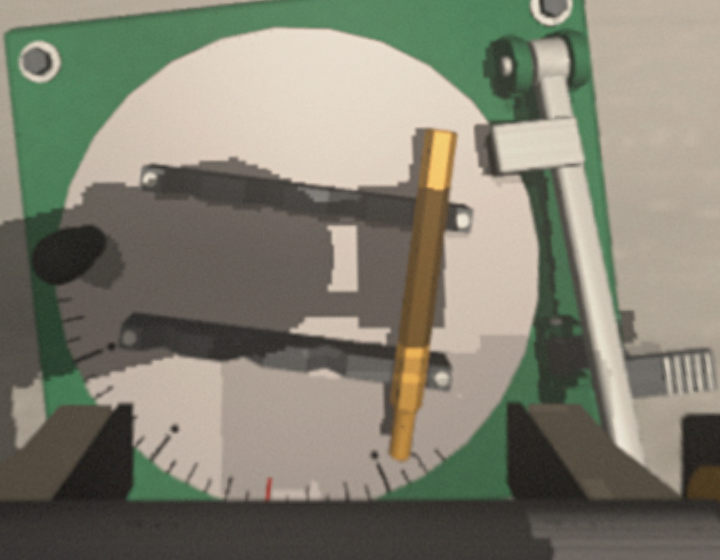

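Run:
```python
from h import *
for view,near,g in [([480,-370,260],(447,-427.5),-21),([460,265,260],(472,210.7),63),([460,265,260],(439,325.7),21)]:
    r=find(view,np.array(near))
    if pick(r)<8: print('lost'); break
    place(g)
    if bot.read_state()['width']<8: break
im,c,T=check(); cv2.imwrite('pics/o5.png',ortho(im,c,T,400,680,-240,120,63,2)[:,:,::-1]); print(bot.read_state()['t'])
```

```text
seen []Traceback (most recent call last):
  File "<stdin>", line 3, in <module>
  File "h.py", line 60, in find
    print('seen',[(x[0],np.degrees(np.arctan2(x[1][1],x[1][0])).round(1),round(x[2],1)) for x in r]); return min(r,key=lambda x:np.linalg.norm(x[0]-near))
                                                                                                             ~~~^^^^^^^^^^^^^^^^^^^^^^^^^^^^^^^^^^^^^^^^^^
ValueError: min() iterable argument is empty
```

Run:
```python
from h import *
im,c,T=snap('wrist'); cv2.imwrite('pics/o5.png',ortho(im,c,T,330,680,-560,-200,7,1.5)[:,:,::-1])
m=cv2.inRange(cv2.cvtColor(im,cv2.COLOR_RGB2HSV),(8,95,60),(30,255,255)); n,l,st,ce=cv2.connectedComponentsWithStats(m)
for i in range(1,n):
    if st[i,4]>100: print(st[i],onz(c,T,ce[i],7))
print([ (x[0],x[2]) for x in drifts(im,c,T)])
```

```text
[ 551   35   64   30 1411] [[ 698.164 -707.053]]
[  67  100   16  145 1660] [[534.995 -48.372]]
[ 279  175   27  137 1747] [[ 440.096 -335.198]]
[517 198  15  30 102] [[ 476.889 -620.217]]
[ 64 270  15  11 128] [[387.189 -13.291]]
[131 310  26  56 722] [[ 296.649 -114.791]]
[490 310  25  56 742] [[ 297.635 -624.993]]
[ 290  360  309   43 3414] [[ 216.314 -559.654]]
[  0 441  11  23 133] [[-130.113  448.57 ]]
[454 452  15  28 193] [[  26.404 -618.637]]
[622 467  18  13 125] [[ -218.76  -1205.011]]
[(array([528.358, -46.164]), np.float64(192.54357360018213)), (array([ 430.497, -336.065]), np.float64(167.15548108527483))]
```

View pics/o5.png

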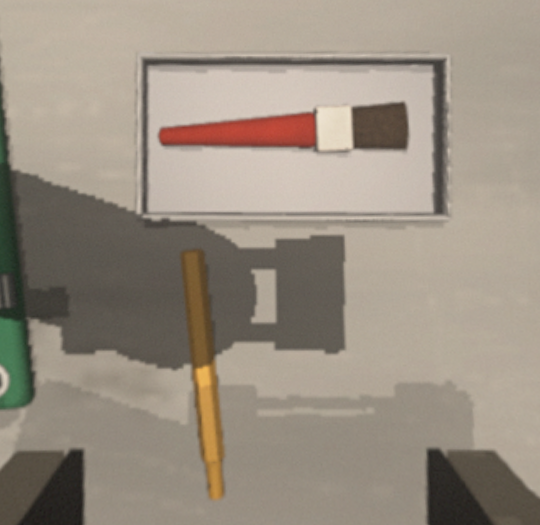

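Run:
```python
from h import *
for view,near,g in [([480,-370,260],(430.5,-336),-21),([460,265,260],(472,210.7),63),([460,265,260],(439,325.7),21)]:
    r=find(view,np.array(near))
    if pick(r)<8: print('lost'); break
    place(g)
    if bot.read_state()['width']<8: break
im,c,T=check(); cv2.imwrite('pics/o6.png',ortho(im,c,T,400,680,-240,120,63,2)[:,:,::-1]); print(bot.read_state()['t'])
```

```text
seen [(array([ 430.39 , -336.056]), np.float64(-174.2), np.float64(166.8))]
z [ 430.836 -336.258    2.53 ]
width 13.697518040990465 13.979382152182403
width over groove 14.029696465259118
seat z [538.089 -48.462  58.836] [-0.079  0.795 -0.397] 14.037674066072212
seen [(array([471.849, 210.683]), np.float64(168.8), np.float64(166.5))]
z [472.217 211.017   2.518]
width 14.107143491792504 13.95053822391925
width over groove 13.930511261274841
seat z [548.689  34.819  58.854] [ 0.906  0.426 -0.894] 14.231093149866645
seen [(array([439.343, 325.642]), np.float64(-166.3), np.float64(166.0))]
z [439.648 326.002   2.539]
width 13.927864280055475 14.229476307773549
width over groove 13.926452204947887
seat z [543.359  -6.88   58.832] [ 0.489 -1.002  0.303] 14.258043241879474
on table: ctr [np.float64(-0.5220778176555543), np.float64(63.30193426830622)] yaw -7.531201548403775 (np.float64(166.26767628793607), np.float64(15.411371725596188), np.float64(10.372980236657119))
on table: ctr [np.float64(0.050822206950911664), np.float64(21.34443528516141)] yaw -7.485388452646439 (np.float64(165.9777384159121), np.float64(14.759324884695111), np.float64(9.903081710550525))
on table: ctr [np.float64(0.07620633409255806), np.float64(-20.71099791856912)] yaw -7.424593636451812 (np.float64(166.11717431986176), np.float64(15.60120113287575), np.float64(10.017625406123091))
on table: ctr [np.float64(-0.232761429911716), np.float64(-62.5994887100081)] yaw -7.375609325641503 (np.float64(166.06984326231165), np.float64(15.998682866797633), np.float64(10.788086201040748))
68.8583
```

View pics/o6.png

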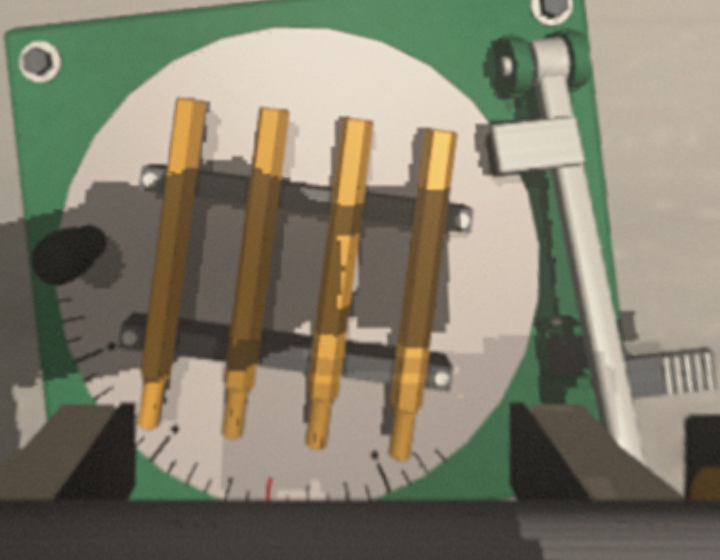

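```bash
cat >> h.py <<'E'
def turn(a0,a1,z=57):
    """take the knob at table yaw a0 (deg) and lead it to table yaw a1"""
    P=lambda a,z:[*loc((0,112),np.radians(a)),z]; Q=lambda a:q(np.radians(a-90))
    bot.move_gripper(60); bot.move_ptp(P(a0,135),Q(a0)); bot.line_to(P(a0,z),90)
    bot.move_gripper(10,25); s=bot.read_state(); print('knob width',s['width'],s['tcp_pos'])
    n=max(1,int(np.ceil(abs(a1-a0)/6)))
    for a in np.linspace(a0,a1,n+1)[1:]: bot.line_to(P(a,z),50,Q(a))
    bot.pause(.3); s=bot.read_state(); d=s['tcp_pos'][:2]-A; print('held at yaw',np.degrees(np.arctan2(d[1],d[0]))-90,s['contact_force'])
    bot.move_gripper(60); bot.line_to(P(a1,170),150)
def check2(fn):
    bot.move_gripper(88); bot.move_ptp([520,-30,260],q(np.pi)); im,c,T=snap('wrist')
    y=[]
    for x in drifts(im,c,T,63):
        v=-x[1]; th=np.arctan2(v[1],v[0]); y.append(np.degrees(th)); d=x[0]-A; e=[v[0]*d[0]+v[1]*d[1],-v[1]*d[0]+v[0]*d[1]]; print('ctr',np.array(e),'yaw',y[-1],x[2:])
    print('table yaw',np.mean(y),'reading',np.mean(y)-6.55); np.savez(fn,im=im,T=T)
    cv2.imwrite(f'pics/{fn}.png',ortho(im,c,T,370,660,-220,120,43,2.2)[:,:,::-1]); return np.mean(y)
E
python3 - <<'E'
from h import *
bot.line_to([545,-40,280])
turn(-7.4,36.55); check2('o7'); print(bot.read_state()['t'])
E
```

```text
knob width 23.818118638873894 [555.207  83.384  57.091]
held at yaw 36.48681075360956 [ 0.187 -2.217  3.411]
ctr [371.835 225.249] yaw 97.49830888483982 (np.float64(129.38744544666903), np.float64(31.252701925618346), np.float64(60.30918219847045))
ctr [ 1.637 63.77 ] yaw 36.7312386604561 (np.float64(167.46699729222848), np.float64(10.43619323612615), np.float64(14.718433288187253))
ctr [ 2.446 22.07 ] yaw 36.76008792572161 (np.float64(167.1417683453529), np.float64(10.646966887894791), np.float64(15.654458710878247))
ctr [  2.808 -20.033] yaw 36.732206003302835 (np.float64(166.50237396473506), np.float64(10.373536141945838), np.float64(16.220621416278433))
ctr [  2.565 -62.002] yaw 36.82392978063944 (np.float64(167.33205449788093), np.float64(10.87405230602985), np.float64(15.540767502915777))
table yaw 48.90915425099197 reading 42.35915425099197
80.7583
```

View pics/o7.png

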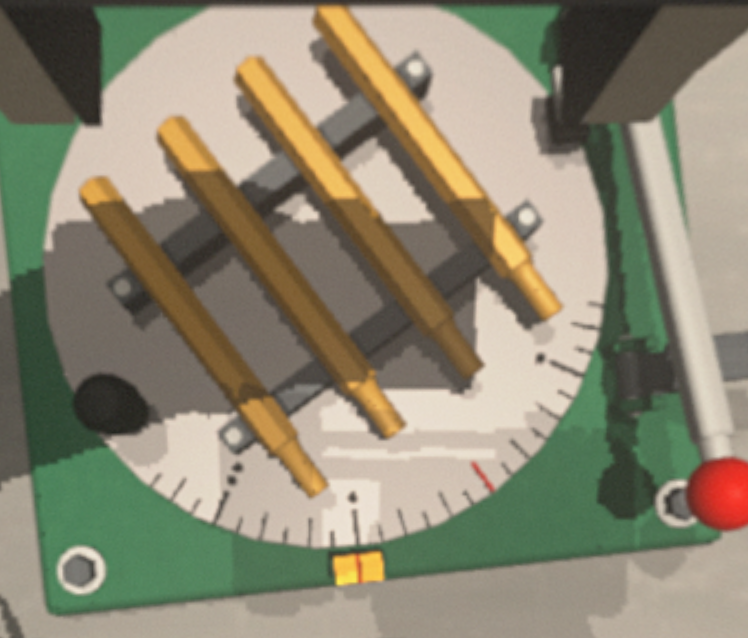

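Run:
```python
from h import *
c=bot.get_calibration('wrist'); d=np.load('o7.npz')
def o2w(uv,z):
    uv=np.atleast_2d(uv); return onz(c,d['T'],proj(c,d['T'],np.c_[660-uv[:,1]/2.2,120-uv[:,0]/2.2,np.full(len(uv),43)]),z)
print('rail ctr',o2w([(122,288),(415,68),(232,436),(527,216)],62).mean(0),'drift ctr',np.mean([x[0] for x in drifts(d['im'],c,d['T'],63) if 160<x[2]<170],0))
print('ball seen',o2w((727,493),100.5),'model',loc((95-222*np.cos(.248),-142),FY))
i,m=o2w((359,568),45)[0],o2w((357,544),40)[0]; f=lambda p:np.degrees(np.arctan2(*(p-o)[::-1])); o=o2w([(122,288),(415,68),(232,436),(527,216)],62).mean(0)
print('index/mark angle',f(i),f(m))
bot.move_gripper(0); y=FY-np.pi/2
P=lambda z:[*loc((95-222*np.cos(np.arcsin(np.clip((z-14.5-46)/222,-.25,.25))),-142),FY),z]
bot.line_to([520,-30,280]); bot.move_ptp([*P(115)[:2],150],q(y)); bot.line_to(P(119),100)
f0=bot.read_state()['contact_force'][2]
for z in [112,104,96,88,80,74,68,64,61,58,56,54,52,50,48,46,45]:
    bot.line_to(P(z),50); s=bot.read_state(); print(z,s['tcp_pos'][2].round(1),(s['contact_force'][2]-f0).round(1),end=' | ')
    if s['tcp_pos'][2]<51 or s['contact_force'][2]-f0>50: break
bot.line_to(P(80),40); bot.line_to([*P(115)[:2],170],150); print(bot.read_state()['t'])
check2('o8')
```

```text
rail ctr [540.21  -27.429] drift ctr [542.043 -25.509]
ball seen [[ 436.838 -182.833]] model [ 437.475 -182.485]
index/mark angle -173.52413816037134 -173.32841055447642
112 112.3 1.2 | 104 103.9 1.6 | 96 95.8 2.2 | 88 88.0 2.9 | 80 79.8 -0.0 | 74 74.1 0.6 | 68 68.1 1.6 | 64 64.2 4.1 | 61 61.3 6.2 | 58 58.4 8.6 | 56 56.4 10.6 | 54 54.5 10.2 | 52 52.5 11.5 | 50 50.5 12.5 | 90.125
ctr [371.791 225.045] yaw 97.53957224256874 (np.float64(129.4076284425591), np.float64(31.252183203013157), np.float64(58.481537410440694))
ctr [ 1.581 63.852] yaw 37.0277611304416 (np.float64(167.15662625616392), np.float64(10.07439118052133), np.float64(14.450718447373717))
ctr [ 2.387 22.049] yaw 37.02147087946338 (np.float64(166.8834890004856), np.float64(10.446568091229869), np.float64(15.244636892229948))
ctr [  2.589 -20.006] yaw 37.032124319706384 (np.float64(166.7600165264602), np.float64(10.098960622765382), np.float64(15.861408812929843))
ctr [  2.626 -61.949] yaw 37.095067781236686 (np.float64(167.32857970990216), np.float64(10.899929780227978), np.float64(16.194679692934322))
table yaw 49.143199270683354 reading 42.59319927068336
```

View pics/o8.png

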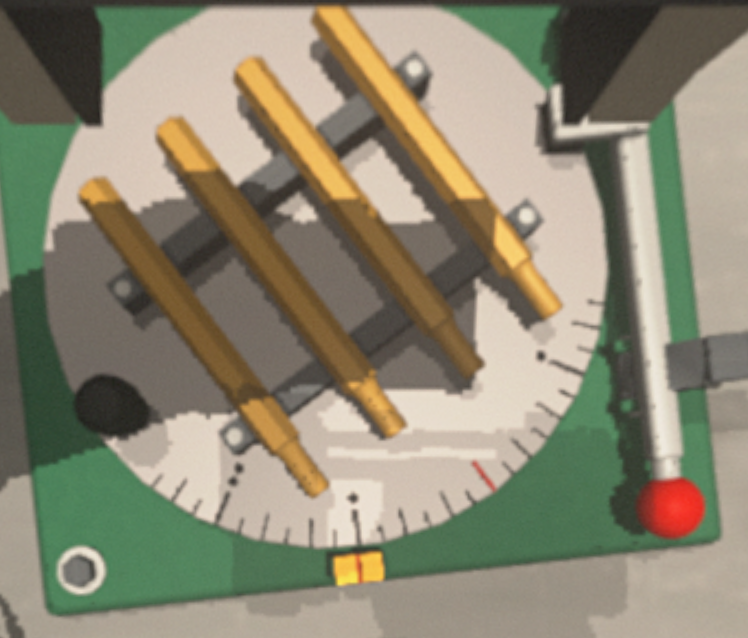

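Run:
```python
from h import *
I=loc((-133,0),FY); y=np.pi+FY; p=loc((-55,0),FY)
bot.move_ptp([*p,140],q(y)); im,c,T=snap('wrist')
s=6; res=6
w=40; a=ortho(im,c,T,I[0]-15,I[0]+45,I[1]-40,I[1]+40,40,8)
cv2.imwrite('pics/z9.png',a[:,:,::-1]); np.savez('z9.npz',im=im,T=T)
h=cv2.cvtColor(a,cv2.COLOR_RGB2HSV); m=(cv2.inRange(h,(0,120,60),(8,255,255))|cv2.inRange(h,(172,120,60),(180,255,255)))
q_=np.argwhere(m>0); print('red',q_.mean(0)[::-1],len(q_))
print(bot.read_state()['t'], proj(c,T,[*I,45]), 'model ball latched px', loc((95-222,-142),FY))
e=np.load('o8.npz'); r=red(e['im'],c,e['T'],45.5,(390,460,-230,-150)); print('ball z45.5',r); print('if z39', red(e['im'],c,e['T'],39,(390,460,-230,-150))[0], 'up z100', red(e['im'],c,e['T'],100,(390,460,-230,-150))[0])
```

```text
red [320.461 418.811] 625
93.9583 [[323.957 133.533]] model ball latched px [ 430.727 -183.26 ]
ball z45.5 (array([ 429.477, -183.487]), np.float64(89.15439530165429), np.float64(30.0885975861911), 553)
if z39 [ 429.26  -186.156] up z100 [ 431.284 -161.515]
```

View pics/z9.png

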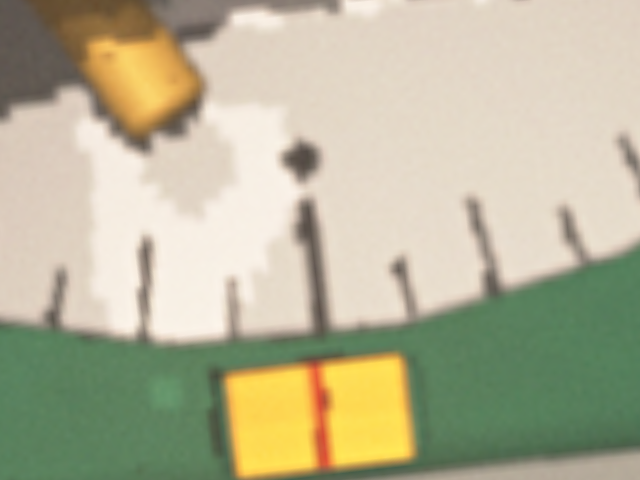

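Run:
```python
from h import *
bot.line_to([*loc((-55,0),FY),280],200); bot.move_ptp([300,500,280],q(0)); im,c,T=snap('top')
cv2.imwrite('pics/t10.png',cv2.resize(im[130:345,115:515],None,fx=2,fy=2,interpolation=cv2.INTER_CUBIC)[:,:,::-1]); print(bot.read_state()['t'])
o=cv2.imread('pics/top0.png')[:,:,::-1]; 
for n,(x,y) in dict(bottle=(143,222),tin=(357,164)).items(): print(n,np.abs(im[y-15:y+15,x-15:x+15].astype(int)-o[y-15:y+15,x-15:x+15]).mean())
```

```text
96.8917
bottle 1.7225925925925927
tin 1.4403703703703703
```

View pics/t10.png

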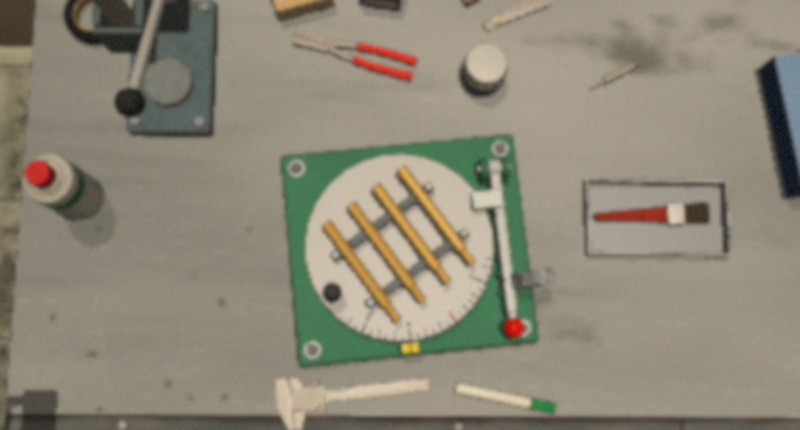

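The top picture shows the four drifts in their grooves, the lever down, the brush in the tray, and the bottle and tin where they were.

```bash
python3 -c "
from plant import bot
bot.close_job()"
```

```text
the job is handed in; nothing more can be done
```

The job is handed in at about 97 s of the 210 s allowed; no verdict is reported. I pressed the catch's tail to free the lever and moved the brush to the tray. All four drifts then went into grooves of their own, tips on the graduated side. I turned the table by its knob and pressed the lever down until the catch held.

What the last checks showed:
- **Lever:** the ball sits where a latched lever puts it.
- **Scale:** it read about 30.2° before locking and about 30.4 to 30.5° after, because pressing the lever turned the table by roughly 0.3°. I left it there rather than unlock again.
- **Drifts:** all four are seated. The two camera directions disagree on their middle along the groove (about 0 and about +2.6 mm). I put the true offset at about 1 mm, most of the difference being viewing parallax.
- **Brush:** it lies in the tray, but it had slipped in the grip. It met the tray floor early, with a force of about 55 N on the hand.
- **Knocked drift:** one drift had been moved about 9 cm on the bench during the run; I found it again before picking it up.
- **Bottle and tin:** unchanged between the first and last top pictures.

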